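# Range-check two bench sensors with a fingertip

### The job

Range-check the sensors on the bench, using your fingertips as the target: first push the console's toggle lever fully over, away from you. Then point at the lens of the camera with the long slim barrel, holding your fingertips 2 to 3 cm above it for two seconds, and after that point in the same way at the middle of the flat antenna board and finish still pointing there. The lever is the only thing to touch: do not bump, pick up or shift any of the sensors or the other things on the bench.

Things in the scene. Friction and masses are not known exactly. Their poses are not given: they have to be found in the camera images.
- console: Black enclosure lying on its back, fixed to the bench, 100 mm (its x) by 110 mm (its y) by 55 mm high, with a dark screen on one half of its top and a toggle lever on the other half. Origin: centre of its underside; its +x points away from the robot to within 0.3 rad. It trades places with the sensors from one start to the next.
- toggle (a joint): The console's toggle lever: 0 = leaning 0.5 rad towards the console's -x (towards the robot; off), 1.0 = fully over, leaning 0.5 rad to its +x (away from the robot; on). Starts between 0 and 0.2. It has light friction (about 1 to 2 N at the ball) and stays where it is left.
- toggle_tip (a point): Centre of the black ball, 26 mm in diameter, at the tip of the toggle lever (a 10 mm steel rod; tip 55 mm from the pivot). The pivot axis runs along the console's y, 77 mm above the bench, at x = 0, y = -27 mm of the console. The ball's centre moves 53 mm along the console's +x over the full swing, at 125 to 132 mm above the bench. The lever's aluminium block, 70 mm (x) by 50 mm (y), reaches 80 mm above the bench, its round pivot cover 90 mm within 13 mm of the pivot axis.
- slim_camera: Camera with the long slim barrel, loose: a ribbed aluminium base 70 x 70 x 21 mm carrying a small dark green board 52 mm square and, upright in the middle, a black lens barrel 22 mm in diameter and 55 mm tall. 80 mm high in all. Origin: centre of its underside. Not to be touched.
- slim_camera_lens (a point): Centre of the slim camera's lens, on top of its barrel, 80 mm above the bench; it looks straight up. First thing to point at.
- radar: Flat antenna board, loose: a cream board 70 mm (its x) by 90 mm (its y), 8 mm thick, with rows of small copper patches, face up on an aluminium base 17 mm high. Origin: centre of its underside. Not to be touched.
- radar_face (a point): Middle of the antenna board's upper face, 25 mm above the bench; it looks straight up. Second thing to point at, and where to finish.
- wide_camera: The other camera, loose: same base and board as the slim one but a broad low lens barrel, 48 mm in diameter and 16 mm tall; 41 mm high in all. Origin: centre of its underside. Leave alone.
- lidar: Black round drum-shaped scanner, loose, 76 mm in diameter, 52 mm high. Origin: centre of its underside. Leave alone.
- bracket: Small L-shaped aluminium corner bracket, 28 x 28 x 28 mm, loose. Origin: centre of its underside. Leave alone.
- spool: Small empty grey spool standing on end, 36 mm in diameter, 30 mm high, loose. Origin: centre of its underside. Leave alone.
- screw_jar: Small jar with a grey cap, 36 mm in diameter, 45 mm high, loose. Origin: centre of its underside. Leave alone.
- driver: Black-handled screwdriver, 160 mm long, 26 mm thick, lying along its x. Origin: under its middle. Leave alone.
- offcut: Offcut of aluminium profile, 60 x 20 x 20 mm, lying along its x, loose. Origin: centre of its underside. Leave alone.
- water: Pale translucent water bottle with a blue cap, 62 mm in diameter, 160 mm high, standing, loose. Origin: centre of its underside. Leave alone.
There are look-alikes about, which are no part of the job. Leave any orange or purple look-alike of the console alone.

How it is judged (in metres and radians):
On the way, in this order (a step that is already met when the one before it is completed fails the run):
1. the toggle lever is pushed over to at least 0.85 of its 1.0 rad (value of joint toggle above 0.85 rad), for 0.2 s.
2. the fingertips dwell just above the slim camera's lens for 1.5 s: grasp point within 20 mm sideways and 20 to 75 mm above the lens (value of joint toggle above 0.85 rad and horizontal distance between the grasp point and slim_camera_lens below 0.02 m and z of the grasp point in the frame of slim_camera_lens between 0.02 and 0.075 m), for 1.5 s.
3. the fingertips point at the middle of the antenna board: grasp point within 20 mm sideways and 20 to 75 mm above it (value of joint toggle above 0.85 rad and horizontal distance between the grasp point and radar_face below 0.02 m and z of the grasp point in the frame of radar_face between 0.02 and 0.075 m), for 0.5 s.
At the end, for the whole second after the job is handed in: The lever is over by at least 0.85 rad, the fingertips still point at the middle of the antenna board without touching it (grasp point within 20 mm sideways and 20 to 75 mm above its face), every sensor is within 10 mm and every other loose thing within 15 mm of where it started (all of step 3 and distance of each of slim_camera, wide_camera, lidar, radar from where it was at the start of the episode below 0.01 m and distance of each of bracket, spool, screw_jar, driver, offcut, water from where it was at the start of the episode below 0.015 m).
It fails at once if a sensor is touched by the fingers or the arm (contact force between any of slim_camera, wide_camera, lidar, radar and the fingers above 0.3 N or contact force between any of slim_camera, wide_camera, lidar, radar and the arm above 0.3 N).
It fails at once if a sensor is shifted by more than 10 mm or lifted (distance of any of slim_camera, wide_camera, lidar, radar from where it was at the start of the episode above 0.01 m).
It fails at once if another thing on the bench is touched by the fingers or the arm (contact force between any of bracket, spool, screw_jar, driver, offcut, water and the fingers above 0.3 N or contact force between any of bracket, spool, screw_jar, driver, offcut, water and the arm above 0.3 N).
It fails at once if another thing on the bench is shifted by more than 15 mm or lifted (distance of any of bracket, spool, screw_jar, driver, offcut, water from where it was at the start of the episode above 0.015 m).
It also fails if it takes over 59 s, if anything falls off the work surface, if the arm or the gripper's body presses on something with over 40 N, if the wrist force passes 120 N, or if a joint passes its speed limit or range.

### The arm

A 6-joint arm with a two-finger parallel gripper is mounted at the origin on the work surface. World frame = base frame: x ahead of the robot, y to its left, z up, the work surface at z = 0. Lengths are in mm, angles in rad, forces in N, time in s.
With the tool pointing down it reaches from about 275 to 750 mm from the base axis. Payload 10.2 kg.
Tool frame: the origin (TCP) lies where the fingers leave the gripper's body, on its centre line; the fingertips stand 73 mm ahead of it and the grasp point (between the pads) lies 54 mm ahead of it; z points along the fingers, y is the line along which they close (so a half turn about z gives the same grasp; the last joint's range is limited). The gripper opens to 85 mm and grips with 20 to 120 N. Pads are 22 mm wide; open, the fingers measure 114 mm over their backs; the gripper's body (76 mm by 85 mm) begins 54 mm behind the grasp point. The pads swing forward as they close: fully open they stand 13 mm farther back than shut.
Start: joints at [-1.373, 0.313, 1.498, -0, 1.331, -0.223], TCP at [214.446, -479.212, 303.894] pointing down, gripper open.
Joint ranges: [-2.94, 2.94], [-0.97, 2.17], [0.19, 2.56], [-1.23, 4.37], [0.02, 3.11], [-2.88, 2.88]. Speed limits (rad/s): [2.39, 2.39, 3.01, 3.14, 3.14, 3.14].

### API

Orientations are given as a unit quaternion [w, x, y, z].
In Python, from rig import ctrl gives the robot as it stands.
- The arm moves only by the shell command python3 -m creep 'ROWS' [OPENING] [FORCE]. ROWS is JSON, a list that holds one entry, the list of rows, each a list of 6 numbers: the shift along the world's x, y, z in units of 25 mm (1.0 is 25 mm), then the turn, a rotation vector about the world's x, y, z in units of 5 degrees (1.0 is 5 degrees). In form: [[[x, y, z, ax, ay, az], ...]]. A call has 1 to 20 rows; each row is the pose to reach, as a shift and turn from the pose commanded when the call began; what a row does not reach only later rows make up. A row lasts 1/12 s, in which the tool goes at most 41.7 mm and 7.16 degrees, less where a joint would pass 70% of its speed; a pose out of reach is approached as far as the arm can. A call with a gripper value outside its range is refused whole. OPENING is the finger opening in mm, from 0 to 85.4, set as the call begins (- or left out, the last holds). The fingers move at their own pace and stop on an object; FORCE is the grip in N (left out, the last holds). Time passes only in rows, so rows that repeat a pose let the fingers close. It gives the time, the measured TCP pose, the force, the opening and the grip force at its end, in the units of the state.
- ctrl.sense(): the state, without advancing time (a new reading comes with each control period).
- ctrl.capture(name): name is "side" or "top" or "wrist"; returns a dict with "image" (400x640x3 uint8, red, green, blue), "fx", "fy", "cx", "cy" (pixels), "R" (3x3) and "t" (3): a world point X has camera coordinates R X + t. Camera axes: x right, y down, z forward; pixel columns grow to the right and rows downward; lengths in mm; the calibration is good to about 2 mm. A picture is of the moment at which its call begins. There is no depth.
- ctrl.finish_job(): hands the job in; it is judged then, once.
The state is a dict: "time_s": time; "joints": joint angles; "dq": joint speeds; "tau": joint torques, N m; "eef_pos": TCP position; "ee_rot": TCP orientation; "force": force on the tool from outside, world axes, zero at the start; "wrist_torque": the same for the moment, N m; "grip_width": opening from 0.0 (shut) to 1.0 (fully open); "grip_force": force on a finger pad.
Only numpy, scipy, OpenCV 4.12 (cv2) and the standard library are available. Lean on these libraries where they do the work, as an engineer would, in place of code of your own. Each camera call takes 0.05 s, during which the arm holds its last target. There are 200 camera calls.

## Working session

There is one attempt and no reset: what is moved stays moved. The work goes in short steps, Python scripts to look and compute and a shell command to move; the robot and the scene stay as the last step left them, time stands still between calls to the robot, and variables do not carry over. Pictures are saved under pics/ and viewed, at most 10 in all, crops included, and the job is handed in when it is done.

```bash
ls; mkdir -p pics; python3 - <<'E'
from rig import ctrl
import cv2,pickle
s=ctrl.sense();print(s)
d={}
for n in("side","top"):
    c=ctrl.capture(n);d[n]=c;cv2.imwrite(f"pics/{n}0.png",c["image"][:,:,::-1])
    print(n,c["fx"],c["fy"],c["cx"],c["cy"],c["R"],c["t"])
pickle.dump(d,open("cap0.pkl","wb"))
E
```

```text
pics
{'time_s': 0.0, 'joints': array([-1.37337776e+00,  3.13453810e-01,  1.49841912e+00,  1.91608881e-05,
        1.33102336e+00, -2.23400434e-01]), 'dq': array([ 0.00024419,  0.00028311,  0.00040625, -0.00082253, -0.00116352,
        0.00127169]), 'tau': array([ 8.84279325e-04, -4.12263966e+01, -2.59740579e+01, -1.78494047e-04,
        4.16914161e-03, -9.11997091e-06]), 'eef_pos': array([ 214.42588771, -479.03610114,  303.3398347 ]), 'ee_rot': array([-6.51643702e-04,  9.77945737e-01,  2.08858109e-01,  1.77716038e-05]), 'force': array([-0.02731907, -0.34865368, -0.24179605]), 'wrist_torque': array([-0.00948708,  0.02402189,  0.04155279]), 'grip_force': 0.0, 'grip_width': 0.9998446559521474}
side 365.5017225760687 365.5017225760687 320.12064406133885 202.57501171801115 [[ 0.9901221  -0.13985758 -0.0099037 ]
 [-0.10967476 -0.72856334 -0.67614119]
 [ 0.087348    0.67054852 -0.73670551]] [-486.73559936   87.36634121 1146.99623058]
top 409.7396006147337 409.7396006147337 320.51484526012786 204.88952064205398 [[ 0.02442886 -0.99946351 -0.02181582]
 [-0.99763859 -0.02297143 -0.06472677]
 [ 0.06419091  0.02334551 -0.99766453]] [ -39.99927579  483.81226444 1203.85825499]
```

View pics/top0.png

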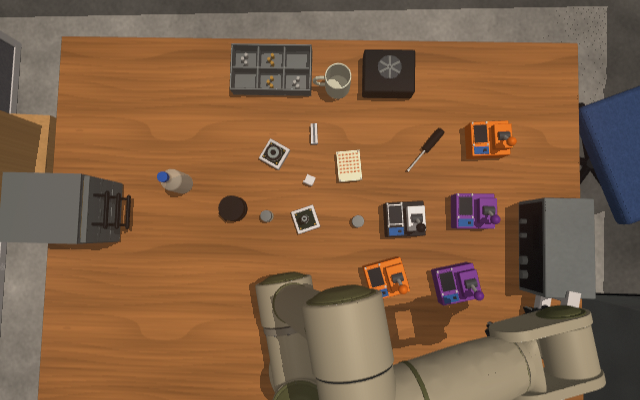

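View pics/side0.png

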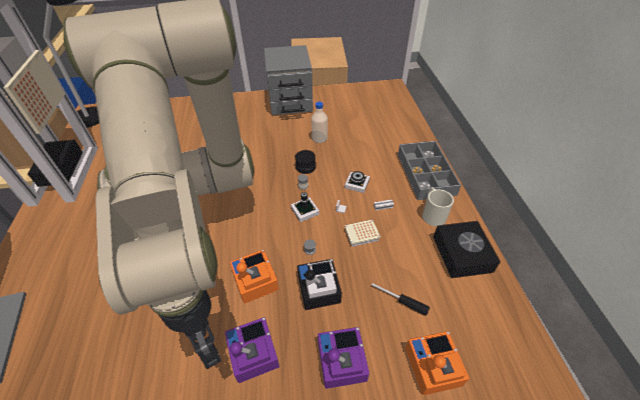

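The top view shows the black console at (405,219). Look-alikes are the orange ones at (490,139) and (386,277), and the purple ones at (474,211) and (457,283). Two cameras could be the slim one: (305,220) and (274,153). In the side view the tall barrel is the one at (304,208), which is (305,220) in the top view. The radar is the cream board at (348,165). Next I'll check these choices in a close crop and measure.

```bash
cat > h.py <<'E'
import numpy as np,cv2,pickle
def ray(c,u,v):
    d=c["R"].T@np.array([(u-c["cx"])/c["fx"],(v-c["cy"])/c["fy"],1]);return -c["R"].T@c["t"],d/np.linalg.norm(d)
def onz(c,u,v,z):
    o,d=ray(c,u,v);return o+d*(z-o[2])/d[2]
def tri(c1,p1,c2,p2):
    o1,d1=ray(c1,*p1);o2,d2=ray(c2,*p2)
    s=np.linalg.lstsq(np.c_[d1,-d2],o2-o1,rcond=None)[0];a=o1+s[0]*d1;b=o2+s[1]*d2
    return (a+b)/2,np.linalg.norm(a-b)
def proj(c,X):
    p=c["R"]@X+c["t"];return c["fx"]*p[0]/p[2]+c["cx"],c["fy"]*p[1]/p[2]+c["cy"]
E
python3 - <<'E'
from h import *
d=pickle.load(open("cap0.pkl","rb"))
t=d["top"]["image"][:,:,::-1];s=d["side"]["image"][:,:,::-1]
a=cv2.resize(t[185:245,280:435],None,fx=5,fy=5,interpolation=cv2.INTER_CUBIC)
b=cv2.resize(s[190:310,285:385],None,fx=2.4,fy=2.4,interpolation=cv2.INTER_CUBIC)
out=np.zeros((600,780,3),np.uint8);out[:300,:775]=a
b1=cv2.resize(s[255:310,290:350],None,fx=5,fy=5,interpolation=cv2.INTER_CUBIC)
b2=cv2.resize(s[180:240,285:385],None,fx=4.8,fy=4.8,interpolation=cv2.INTER_CUBIC)
out[302:577,:300]=b1;out[302:590,300:780]=b2
cv2.imwrite("pics/crop1.png",out)
def blobs(c,box,f,z,n):
    u0,v0,u1,v1=box;im=c["image"][v0:v1,u0:u1];hsv=cv2.cvtColor(im,cv2.COLOR_RGB2HSV)
    k,l,st,ce=cv2.connectedComponentsWithStats(f(hsv).astype(np.uint8))
    for i in range(1,k):
        if st[i,4]>=15:
            pts=np.argwhere(l==i)[:,::-1].astype(np.float32)+[u0,v0]
            hull=np.array([onz(c,*p,z)[:2] for p in pts],np.float32)
            r=cv2.minAreaRect(hull);print(n,st[i,4],ce[i]+[u0,v0],"rect",np.round(r[0],1),np.round(r[1],1),round(r[2],1))
light=lambda h:(h[...,2]>150)&(h[...,1]<110)
T=d["top"];S=d["side"]
blobs(T,(330,145,368,188),light,25,"radar top")
blobs(S,(340,215,385,250),light,25,"radar side")
blobs(T,(288,202,322,240),light,21,"slimbase top")
blobs(T,(288,202,322,240),lambda h:h[...,2]<90,21,"slimdark top")
blobs(T,(380,195,430,242),lambda h:(h[...,2]<60),55,"console dark")
blobs(T,(380,195,430,242),light,80,"console light")
E
```

```text
radar top 647 [348.74497682 165.59659969] rect [ 603.5 -109.5] [91.8 69.6] 6.4
radar side 592 [362.09797297 231.47297297] rect [ 605.1 -116.6] [92.9 83.6] 5.8
slimbase top 233 [305.72103004 218.61373391] rect [441.8  15.4] [71.2 67.5] 19.9
slimdark top 241 [304.89211618 218.97510373] rect [441.2  16.8] [49.6 50.8] 21.3
console dark 104 [385.25961538 220.91346154] rect [ 441.9 -215.2] [93.4 16.8] 11.4
console dark 99 [406.58585859 225.3030303 ] rect [ 440.5 -284.5] [78.2 34. ] 3.1
console dark 74 [420.44594595 227.72972973] rect [ 422.6 -316.2] [26.  26.3] 45.8
console light 29 [394.17241379 204.37931034] rect [ 486.2 -236.4] [11.4 39.7] 5.4
console light 212 [415.78773585 212.96698113] rect [ 456.9 -298.2] [56.2 49.1] 5.4
console light 15 [399.33333333 223.6       ] rect [ 432.  -250.8] [ 5.6 22.3] 1.4
```

View pics/crop1.png

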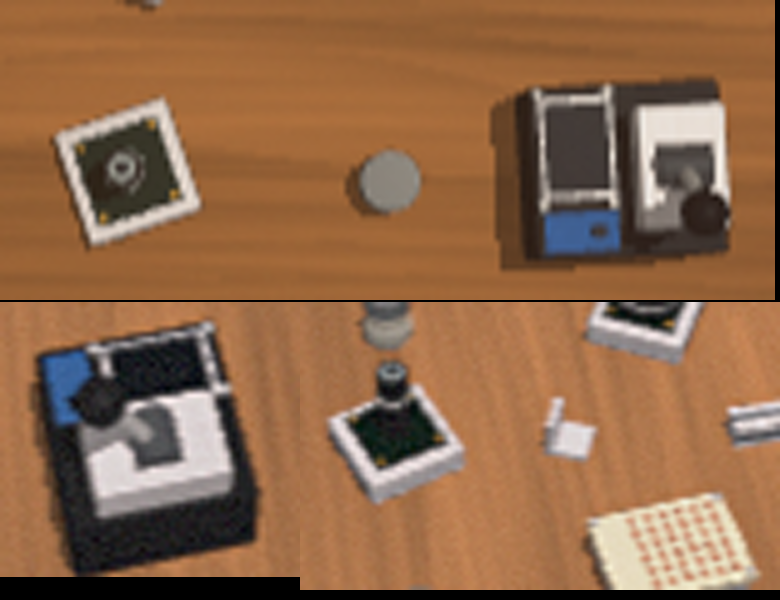

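The crop confirms the black console with its white lever block. The ball is at top (421,227) and side (310,275). The slim camera's lens is at top (304.4,218.3) and side (304,194). The cream radar is also there. A grey jar cap stands between the camera and the console at top (357.5,221).

```bash
python3 - <<'E'
from h import *
d=pickle.load(open("cap0.pkl","rb"));T=d["top"];S=d["side"]
bt=(420.6,227.0);bs=(309.7,274.8);lt=(304.3,218.3);ls=(303.9,194)
print("ball",tri(T,bt,S,bs),onz(T,*bt,125))
print("lens",tri(T,lt,S,ls),onz(T,*lt,80))
print("radar",onz(T,348.7,165.6,25),onz(S,362.1,230.5,25))
for n,p,z in(("jar",(357.6,221.3),45),("wide",(274,153),41),("lidar",(233,208),52),("spool",(265.5,216),30),("bracket",(309,180),10),("offcut",(314,133),20),("driver",(425,150),20),("bottle",(163,177),160),("purple",(474,211),90),("orange",(386,277),90)):print(n,onz(T,*p,z).round(0))
# block rectangle centre + angle: pivot
for a in (5.4,):
    print("rot console",a)
E
```

```text
ball (array([ 424.4917533 , -301.14718867,  124.62218691]), np.float64(0.3409746290222628)) [ 424.31520935 -301.05746445  125.        ]
lens (array([442.56443851,  14.57342949,  80.98522225]), np.float64(1.9660087347396829)) [441.61179681  14.66920181  80.        ]
radar [ 602.64115384 -109.46205839   25.        ] [ 604.69391997 -110.43645154   25.        ]
jar [ 438. -138.   45.]
wide [633. 112.  41.]
lidar [467. 224.  52.]
spool [447. 132.  30.]
bracket [559.   8.  10.]
offcut [700.  -4.  20.]
driver [ 655. -335.   20.]
bottle [540. 388. 160.]
purple [ 473. -455.   90.]
orange [ 285. -215.   90.]
rot console 5.4
```

```bash
python3 -m creep '[[[0.6,0.6,0,0,0,-0.5],[1.2,1.3,0,0,0,-1],[1.8,1.9,0,0,0,-1.5],[2.4,2.6,0,0,0,-2],[3,3.2,0,0,0,-2.5],[3.6,3.8,0,0,0,-3],[4.2,4.5,0,0,0,-3.5],[4.8,5.1,0,0,0,-4],[5.4,5.8,0,0,0,-4],[6,6.4,0,0,0,-4],[6.5,6.9,0,0,0,-4],[6.5,6.9,-0.6,0,0,-4],[6.5,6.9,-1.2,0,0,-4],[6.5,6.9,-1.8,0,0,-4],[6.5,6.9,-1.8,0,0,-4],[6.5,6.9,-1.8,0,0,-4]]]' 0
python3 - <<'E'
from rig import ctrl
import cv2
for n in("side","top"):
    im=ctrl.capture(n)["image"][:,:,::-1]
    cv2.imwrite(f"pics/{n}1.png",cv2.resize(im[150:330,220:480],None,fx=3,fy=3,interpolation=cv2.INTER_CUBIC))
E
```

```text
time_s: 1.43
eef_pos: [376.8, -306.6, 258.7]
ee_rot: [-0.001, 0.999, 0.036, -0.0]
force: [-0.5, -0.7, -0.3]
grip_width: -0.001
grip_force: 0.0
```

View pics/side1.png

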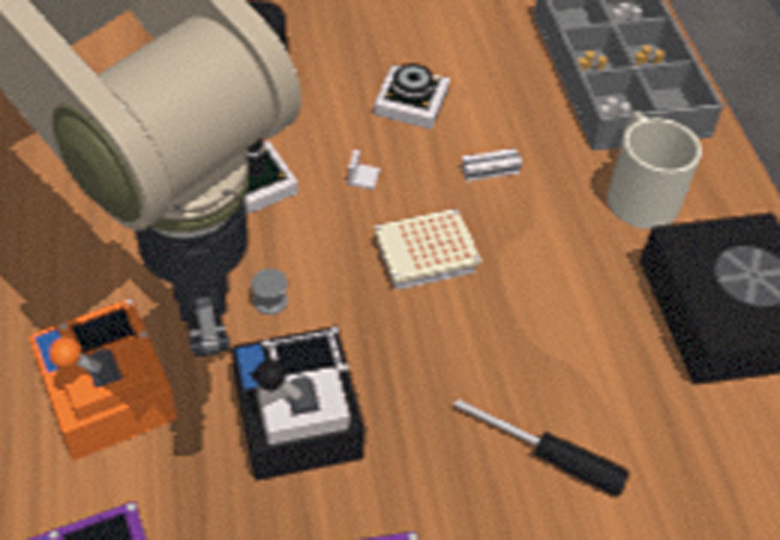

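The fingers are closed just in front of the black ball, at about (205,345) in the crop with the ball at (270,375). I'll lower and push.

```bash
python3 -m creep '[[[0,0,-0.6,0,0,0],[0,0,-1.2,0,0,0],[0,0,-1.8,0,0,0],[0,0,-2.4,0,0,0],[0,0,-3,0,0,0],[0.3,0,-3,0,0,0],[0.6,0.05,-3,0,0,0],[0.8,0.1,-3,0,0,0],[1.0,0.1,-3,0,0,0],[1.2,0.1,-3,0,0,0],[1.4,0.15,-3,0,0,0],[1.6,0.15,-3,0,0,0],[1.8,0.2,-3,0,0,0],[2,0.2,-3,0,0,0],[2.2,0.2,-3,0,0,0],[2.4,0.2,-3,0,0,0],[2.6,0.25,-3,0,0,0],[2.7,0.25,-3,0,0,0],[2.8,0.25,-3,0,0,0],[2.8,0.25,-3,0,0,0]]]'
python3 - <<'E'
from rig import ctrl
import cv2
im=ctrl.capture("side")["image"][:,:,::-1]
cv2.imwrite(f"pics/side2.png",cv2.resize(im[220:320,260:400],None,fx=5,fy=5,interpolation=cv2.INTER_CUBIC))
E
```

```text
time_s: 3.2
eef_pos: [447.3, -300.3, 183.7]
ee_rot: [-0.0, 0.999, 0.036, 0.0]
force: [-0.2, -0.1, 0.3]
grip_width: -0.0
grip_force: 0.0
```

View pics/side2.png

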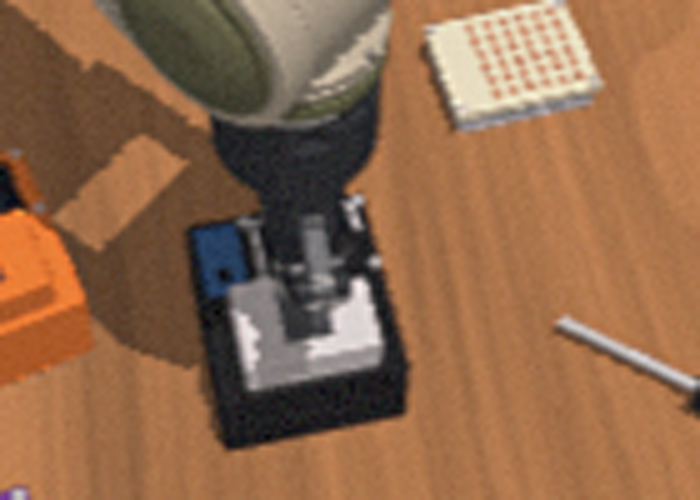

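The fingers hide the ball in this view, around (310,270), and the force is near zero. I'll creep a little further and watch the force.

```bash
python3 -m creep '[[[0.08,0,0,0,0,0],[0.16,0,0,0,0,0],[0.16,0,0,0,0,0],[0.16,0,0,0,0,0]]]'; python3 -m creep '[[[0.08,0,0,0,0,0],[0.12,0,0,0,0,0],[0.12,0,0,0,0,0]]]'
python3 - <<'E'
from rig import ctrl
import cv2
im=ctrl.capture("top")["image"][:,:,::-1]
a=cv2.resize(im[180:260,360:460],None,fx=4,fy=4,interpolation=cv2.INTER_CUBIC)
im=ctrl.capture("wrist")["image"][:,:,::-1]
import numpy as np
out=np.zeros((570,640,3),np.uint8);out[:250,:400]=cv2.resize(im,(400,250));out[250:570,:400]=a
cv2.imwrite(f"pics/top3.png",out)
E
```

```text
time_s: 3.58
eef_pos: [451.0, -300.5, 183.9]
ee_rot: [0.0, 0.999, 0.036, 0.0]
force: [-1.7, 1.4, -0.9]
grip_width: 0.0
grip_force: 0.1
time_s: 3.83
eef_pos: [453.4, -300.5, 183.8]
ee_rot: [-0.0, 0.999, 0.036, -0.001]
force: [-6.8, 0.1, 1.0]
grip_width: -0.001
grip_force: 3.2
```

View pics/top3.png

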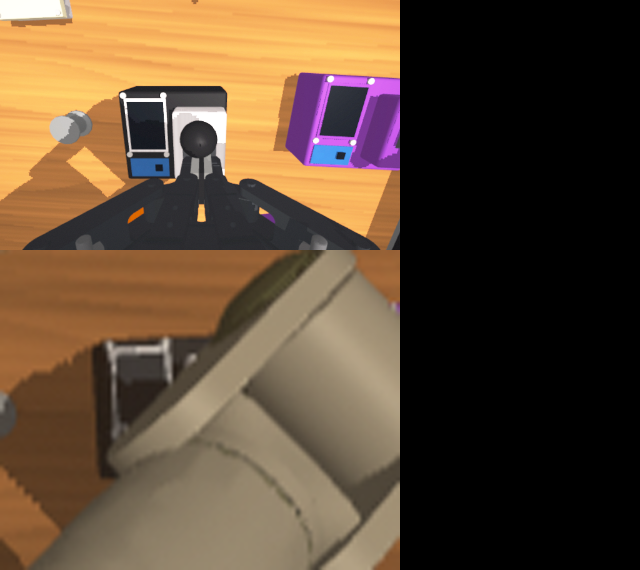

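The wrist view shows the ball in front of the closed fingers at (199,138), and the rising force says it is at the end stop. I'll press a hair more, back off and rise, then check the lever.

```bash
python3 -m creep '[[[0.08,0,0,0,0,0],[0.08,0,0,0,0,0],[0.08,0,0,0,0,0]]]'; python3 -m creep '[[[-0.3,0,0,0,0,0],[-0.8,0,0,0,0,0],[-1.2,0,0,0,0,0],[-1.2,0,0.8,0,0,0],[-1.2,0,1.6,0,0,0],[-1.2,0,2.4,0,0,0],[-1.2,0,3.2,0,0,0],[-1.2,0.7,3.6,0,0,0],[-1.2,1.4,3.6,0,0,0],[-1.2,2.1,3.6,0,0,0],[-1.2,2.8,3.6,0,0,0],[-1.2,3.5,3.6,0,0,0],[-1.2,3.5,3.6,0,0,0],[-1.2,3.5,3.6,0,0,0]]]'
python3 - <<'E'
from h import *
from rig import ctrl
d={n:ctrl.capture(n) for n in("side","top")};pickle.dump(d,open("cap1.pkl","wb"))
out=np.zeros((480,800,3),np.uint8)
out[:400,:400]=cv2.resize(d["side"]["image"][240:320,280:360,::-1],None,fx=5,fy=5,interpolation=cv2.INTER_CUBIC)
out[:400,400:]=cv2.resize(d["top"]["image"][180:260,370:450,::-1],None,fx=5,fy=5,interpolation=cv2.INTER_CUBIC)
cv2.imwrite("pics/lev.png",out)
E
```

```text
time_s: 4.18
eef_pos: [454.0, -300.5, 183.7]
ee_rot: [-0.001, 0.999, 0.036, -0.003]
force: [-17.1, -0.9, 5.7]
grip_width: -0.002
grip_force: 8.5
time_s: 5.35
eef_pos: [426.0, -212.8, 274.2]
ee_rot: [0.0, 0.999, 0.036, 0.0]
force: [0.4, -0.4, -0.8]
grip_width: -0.003
grip_force: 0.0
```

View pics/lev.png

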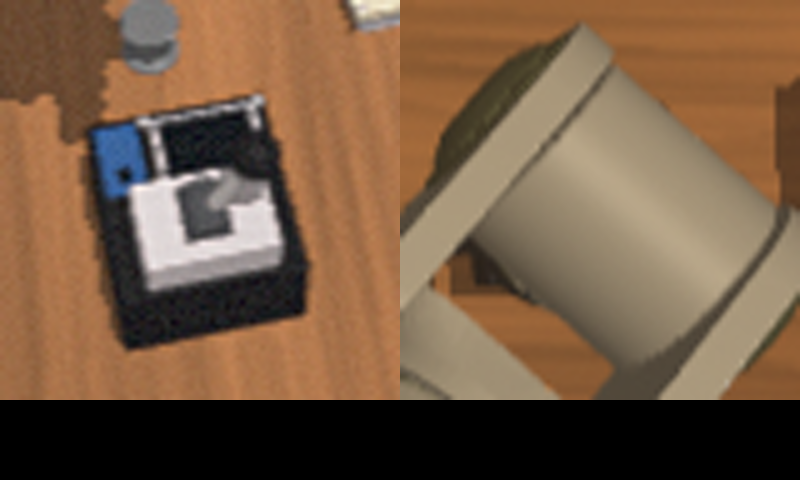

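The side view shows the lever leaning away from the robot, with the ball at side pixel (331,272), and the push met the stop at 17 N. Next is the slim camera.

```bash
python3 -c "
from h import *
d=pickle.load(open('cap1.pkl','rb'));print(onz(d['side'],330.5,271.5,125))"
python3 -m creep '[[[0.1,0.9,0,0,0,0],[0.2,1.8,0,0,0,0],[0.2,2.7,0,0,0,0],[0.3,3.6,0,0,0,0],[0.3,4.5,0,0,0,0],[0.4,5.4,0,0,0,0],[0.5,6.3,0,0,0,0],[0.5,7.2,0,0,0,0],[0.6,8.1,0,0,0,0],[0.64,8.7,0,0,0,0],[0.64,9.1,0,0,0,0],[0.64,9.1,-0.6,0,0,0],[0.64,9.1,-1.2,0,0,0],[0.64,9.1,-1.8,0,0,0],[0.64,9.1,-2.4,0,0,0],[0.64,9.1,-2.8,0,0,0],[0.64,9.1,-2.8,0,0,0]]]'
python3 - <<'E'
from h import *
from rig import ctrl
d={n:ctrl.capture(n) for n in("side","wrist")}
out=np.zeros((600,800,3),np.uint8)
out[:350,:400]=cv2.resize(d["side"]["image"][165:235,265:345,::-1],None,fx=5,fy=5,interpolation=cv2.INTER_CUBIC)
out[:250,400:]=cv2.resize(d["wrist"]["image"][:,:,::-1],(400,250))
cv2.imwrite("pics/slim.png",out)
E
```

```text
[ 476.21066185 -299.59120438  125.        ]
time_s: 6.87
eef_pos: [441.5, 13.9, 202.2]
ee_rot: [-0.0, 0.999, 0.035, -0.002]
force: [-0.7, -0.4, -0.4]
grip_width: 0.001
grip_force: 0.0
```

View pics/slim.png

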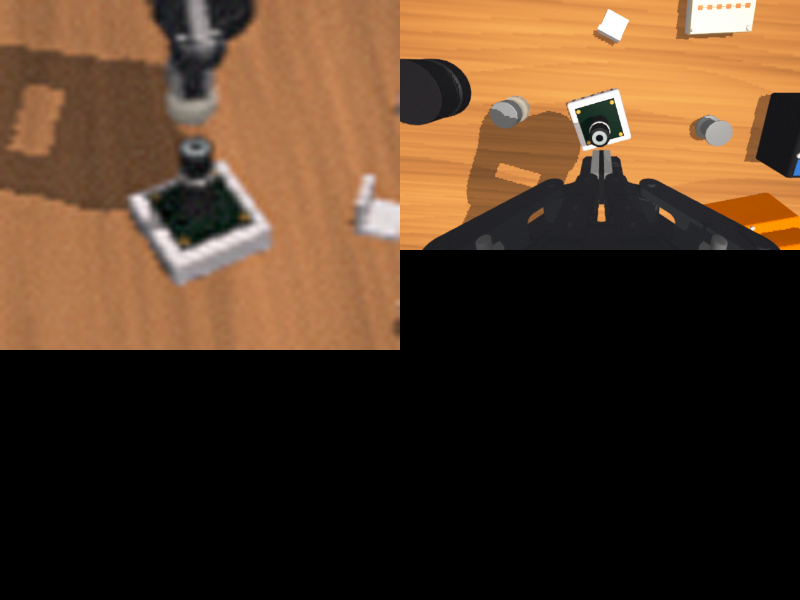

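The lever ball reads x=476, where full over is 477. The tips stand right above the lens: side crop lens at (197,147) with the tip at (190,110), and centred in the wrist view. I'll lower to about 2.5 cm and dwell.

```bash
python3 -m creep '[[[0,0,-0.3,0,0,0],[0,0,-0.6,0,0,0],[0,0,-0.8,0,0,0],[0,0,-1,0,0,0],[0,0,-1,0,0,0],[0,0,-1,0,0,0],[0,0,-1,0,0,0],[0,0,-1,0,0,0],[0,0,-1,0,0,0],[0,0,-1,0,0,0],[0,0,-1,0,0,0],[0,0,-1,0,0,0],[0,0,-1,0,0,0],[0,0,-1,0,0,0],[0,0,-1,0,0,0],[0,0,-1,0,0,0],[0,0,-1,0,0,0],[0,0,-1,0,0,0],[0,0,-1,0,0,0],[0,0,-1,0,0,0]]]' && python3 -m creep '[[[0,0,0,0,0,0],[0,0,0,0,0,0],[0,0,0,0,0,0],[0,0,0,0,0,0],[0,0,0,0,0,0],[0,0,0,0,0,0],[0,0,0,0,0,0],[0,0,0,0,0,0],[0,0,0,0,0,0],[0,0,0,0,0,0],[0,0,0,0,0,0],[0,0,0,0,0,0]]]'
```

```text
time_s: 8.63
eef_pos: [442.0, 14.5, 178.9]
ee_rot: [0.0, 0.999, 0.036, 0.0]
force: [0.5, -0.0, -0.0]
grip_width: 0.001
grip_force: 0.0
time_s: 9.63
eef_pos: [441.9, 14.6, 178.9]
ee_rot: [-0.0, 0.999, 0.036, -0.0]
force: [0.0, -0.4, -0.9]
grip_width: -0.002
grip_force: 0.0
```

```bash
python3 -m creep '[[[0,0,0.7,0,0,0],[0,0,1.4,0,0,0],[0,0,2,0,0,0],[0.6,-0.5,2,0,0,0],[1.3,-1,2,0,0,0],[2,-1.5,2,0,0,0],[2.6,-2,2,0,0,0],[3.2,-2.5,2,0,0,0],[3.9,-3,2,0,0,0],[4.5,-3.5,2,0,0,0],[5.2,-4,2,0,0,0],[5.8,-4.5,2,0,0,0],[6.45,-5,2,0,0,0],[6.45,-5,2,0,0,0],[6.45,-5,1,0,0,0],[6.45,-5,0,0,0,0],[6.45,-5,-0.6,0,0,0],[6.45,-5,-1.2,0,0,0],[6.45,-5,-1.2,0,0,0],[6.45,-5,-1.2,0,0,0]]]'
python3 - <<'E'
from h import *
from rig import ctrl
d={n:ctrl.capture(n) for n in("side","wrist")}
out=np.zeros((600,800,3),np.uint8)
out[:400,:400]=cv2.resize(d["side"]["image"][190:270,320:400,::-1],None,fx=5,fy=5,interpolation=cv2.INTER_CUBIC)
out[:250,400:]=cv2.resize(d["wrist"]["image"][:,:,::-1],(400,250))
out[400:,400:720]=cv2.resize(d["side"]["image"],(320,200))[:,:,::-1]
cv2.imwrite("pics/rad.png",out)
E
```

```text
time_s: 11.3
eef_pos: [602.9, -110.2, 148.8]
ee_rot: [-0.0, 0.999, 0.036, -0.001]
force: [-0.3, -0.5, 0.3]
grip_width: -0.001
grip_force: 0.0
```

View pics/rad.png

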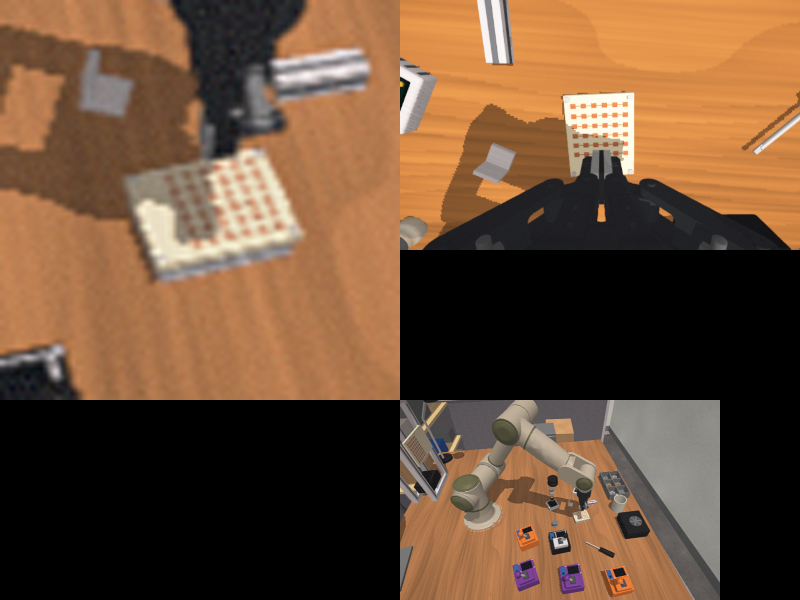

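The tips hover 5 cm above the board's middle (side crop tip about (215,155), board centre about (212,215)). The slim camera and the other things stand where they were. I'll lower to 2.5 cm, hold, check the numbers and hand in.

```bash
python3 -m creep '[[[0,0,-0.4,0,0,0],[0,0,-0.7,0,0,0],[0,0,-0.95,0,0,0],[0,0,-0.95,0,0,0],[0,0,-0.95,0,0,0],[0,0,-0.95,0,0,0],[0,0,-0.95,0,0,0],[0,0,-0.95,0,0,0],[0,0,-0.95,0,0,0],[0,0,-0.95,0,0,0],[0,0,-0.95,0,0,0],[0,0,-0.95,0,0,0],[0,0,-0.95,0,0,0],[0,0,-0.95,0,0,0],[0,0,-0.95,0,0,0]]]' && python3 -c "
from rig import ctrl
from h import *
s=ctrl.sense();print(s['eef_pos'],s['force'])
assert np.hypot(s['eef_pos'][0]-603.2,s['eef_pos'][1]+109.8)<6 and 115<s['eef_pos'][2]<135
print(ctrl.finish_job())"
```

```text
time_s: 12.65
eef_pos: [603.2, -110.5, 125.1]
ee_rot: [-0.0, 0.999, 0.036, -0.0]
force: [-1.0, -0.1, -0.0]
grip_width: -0.002
grip_force: 0.0
[ 603.18850622 -110.45376727  125.13966428] [-0.97953925 -0.13165933 -0.01462   ]
the job is handed in; nothing more can be done
None
```

The job is handed in, with no verdict returned: the lever was pushed to its stop, the tips held over the slim camera's lens for about 2.5 s, and the arm finished pointing about 2.7 cm above the middle of the antenna board, with no sign of touching anything but the lever.

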